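# Swap the spent yellow ink cartridge in a push-push bay

## Robot

A 7-joint arm with a two-finger parallel gripper is mounted at the origin on a cart in front of the work surface, level with it; the furniture and walls round the work are solid. World frame = base frame: x ahead of the robot, y to its left, z up, the work surface at z = 0. Lengths are in m, angles in rad, forces in N, time in s.
With the tool pointing down it reaches from about 0.35 to 0.9 m from the base axis. Payload 7.2 kg.
Tool frame: the origin (TCP) lies between the finger pads; the fingertips stand 11 mm ahead of it and the grasp point (between the pads) lies 8 mm behind it; z points along the fingers, y is the line along which they close (so a half turn about z gives the same grasp; the last joint's range is limited). The gripper opens to 85 mm and grips with 20 to 120 N. Pads are 22 mm wide; open, the fingers measure 114 mm over their backs; the gripper's body (76 mm by 85 mm) begins 54 mm behind the grasp point. The pads swing forward as they close: fully open they stand 13 mm farther back than shut.
Start: joints at [1.219, 0.411, -0.013, 1.596, 0.006, 1.134, -0.082], TCP at [0.175, -0.6, 0.242] pointing down, gripper open.
Joint ranges: [-2.95, 2.95], [-0.29, 1.99], [-1.47, 1.44], [0.14, 2.54], [-1.03, 4.17], [0.13, 1.85], [-2.86, 2.86]. Speed limits (rad/s): [2.39, 2.39, 3.01, 3.01, 3.14, 3.14, 3.14].

## Interface

Orientations are given as a rotation vector (axis times angle).
In Python, from bench import r gives the robot as it stands. Calls block until the motion is done:
- r.move_to(position, orientation): joint-space move of the TCP to a pose.
- r.movel(position, rotation=None, rate=0.15): straight line of the TCP; rotation=None keeps the orientation; rate is the mean speed in m/s.
- r.set_joints(angles): joint-space move.
- r.open() and r.close_gripper(): open the fingers fully, or close them until they stop; the grip force is fixed at half the most.
- r.hold(seconds).
- r.inverse_kinematics(position, orientation): joint angles nearest the present ones, or None.
- r.read_state(): the state.
- r.get_image(name): name is "side" or "top"; returns the picture (420x560x3 uint8, red, green, blue); there is no depth.
- r.camera_params(name): a dict with "intrinsics" (3x3 intrinsics, pixels), "R" (3x3) and "t" (3): a world point X has camera coordinates R X + t. Camera axes: x right, y down, z forward; pixel columns grow to the right and rows downward; lengths in m; the calibration is good to about 2 mm. A picture is of the moment at which its call begins. camera_params takes no time and is no camera call.
A pose or a line that the arm cannot do raises r.PlanningError and nothing moves.
- r.close_job(): hands the job in; it is judged then, once.
The state is a dict: "time": time; "joint_pos": joint angles; "qd": joint speeds; "joint_torque": joint torques, N m; "position": TCP position; "ee_rot": TCP orientation; "force": force on the tool from outside, world axes, zero at the start; "ft_torque": the same for the moment, N m; "grip_width": finger opening in m; "grasp_force": force on a finger pad.
Only numpy, scipy, OpenCV 4.12 (cv2) and the standard library are available. Lean on these libraries where they do the work, as an engineer would, in place of code of your own. Each camera call takes 0.05 s, during which the arm holds its last target. There are 200 camera calls.

## Task

Swap the printer's spent yellow ink cartridge: push it down until the catch lets go and it springs up, lift it out and put it in the empty compartment of the cardboard carton, then take the fresh yellow cartridge from the carton, put it into the empty bay and push it down until the catch holds it. Push by feel, easing off as soon as the springy end stop is felt, never pressing or pulling with more than 20 N, and leave the cyan spare in its place.

Things in the scene. Friction and masses are not known exactly. Their poses are not given: they have to be found in the camera images.
- printer: desktop printer, light grey shell, dark flat deck, 120 (x) by 176 (y) mm, deck 88 mm high, fixed. Origin: centre of its underside; x to its back, y to its left, z up. Upright bays open in the deck at x = -20, y = -44 (yellow, the end nearest the robot's centre line), 0 (magenta) and +44 mm (cyan). Magenta and cyan hold cartridges that stay, their flat tops 32 mm above the deck.
- bay_mouth (a point): centre of the yellow bay's mouth at deck height, axes as the printer's. Bay 40 (y) by 26 mm (x): 2 mm play each side of a cartridge, 4 mm lead-in chamfer. Inside, a spring carriage bears the cartridge with about 3 to 5 N. Catch released: carriage 52 mm above the table, a cartridge on it stands 48 mm above the deck (its centre 6 mm above) and lifts out freely.
- held_point (a point): where the centre of a cartridge held by the catch lies: 9 mm below the deck on the bay's axis (axes as the printer's). Its top is then 33 mm above the deck, and jaws grip its foot so that it cannot be pulled out. Each full push down and let-up switches between held and released. More than 20 N between cartridge and carriage, pressing or pulling, breaks the catch.
- stop_zone (a point): point 12 mm below held_point: mid-range of the cartridge centre's depth at the springy end stop. The real stop is hidden and differs each time, about 7 to 18 mm below held_point. The catch switches only in about the last 1 mm before it, as it is let up again. The spring gives about 4 N on the way there, the stop adds about 10 N per mm: go slowly (15 mm/s) and feel for the rise.
- carriage: the spring carriage in the yellow bay: a 34 (y) by 21 mm (x) plate that slides up and down and carries the jaws and the catch. Origin at the centre of its upper face, on which a cartridge's foot stands: 52 mm above the table when released, 37 mm when held, lower while pushed.
- spent_mid (a point): centre (42 mm above the foot) of the spent cartridge: black, yellow cap, grey label; 36 mm wide (its y), 22 mm thick (its x), 84 mm tall (its z), about 0.08 kg. At the start held in the yellow bay, axes along the printer's. Flat top; the lowest 18 mm have a foot and a 16 mm wide neck, above that the sides are flat: grip it over the 22 mm thickness.
- fresh_mid (a point): centre (42 mm above the foot) of the fresh cartridge: same shape, yellow cap, white label; 36 mm wide (its y), 22 mm thick (its x), 84 mm tall (its z), about 0.08 kg. It stands upright in the carton, in the compartment at y = -49 mm or in the middle one. Either way round fits the bay.
- cyan_spare_mid (a point): centre (42 mm above the foot) of a spare cartridge of the same shape with a cyan cap, standing in the other of these two compartments. It must stay in its place.
- carton: open cardboard carton, 100 mm (x) by 150 mm (y), 45 mm high, walls, dividers and floor about 3 mm, behind the printer, fixed. Origin at the centre of its underside. Two dividers make three compartments side by side along y, each 94 mm (x) by about 46 mm (y), centred at y = -49, 0 and +49 mm.
- empty_place (a point): centre of the floor of the empty compartment, at y = +49 mm in the carton's frame, 3 mm above the table; the spent cartridge goes there, standing or lying.

How it is judged:
On the way, in this order (a step that is already met when the one before it is completed fails the run):
1. the catch has let go: the spent cartridge has risen in its bay to the released height (z of spent_mid in the frame of printer between 0.091 and 0.101 m and horizontal distance between spent_mid and bay_mouth below 0.006 m), for 0.2 s.
2. the spent cartridge is in the carton's empty compartment (x of spent_mid in the frame of carton between -0.05 and 0.05 m and y of spent_mid in the frame of carton between 0.026 and 0.072 m and z of spent_mid in the frame of carton below 0.055 m), for 0.2 s.
At the end, for the whole second after the job is handed in: The fresh yellow cartridge is held by the catch in the yellow bay: centre within 3 mm of the held height and 4 mm of the bay's axis, upright, still. The spent one rests in the carton's third compartment, its centre inside the walls and under 55 mm high. All released (all of step 2 and z of fresh_mid in the frame of printer between 0.076 and 0.082 m and horizontal distance between fresh_mid and bay_mouth below 0.004 m and angle between fresh_mid's own z axis and vertical below 0.1 rad and linear speed of each of fresh, spent below 0.02 m/s); the robot touches nothing.
It fails at once if a cartridge is pressed on the carriage, or pulled against its jaws, with more than 20 N (contact force between any of spent, fresh and carriage above 20 N).
It fails at once if a cartridge is forced against the printer with more than 40 N (contact force between any of spent, fresh and printer above 40 N).
It fails at once if the cyan spare is moved by more than 25 mm from its place (distance of cyan_spare_mid from where it was at the start of the episode above 0.025 m).
It also fails if it takes over 59 s, if anything falls off the work surface, if the arm or the gripper's body presses on something with over 40 N, if the wrist force passes 120 N, or if a joint passes its speed limit or range.

## Working session

There is one attempt and no reset: what is moved stays moved. The work goes in short steps, each a Python script; the robot and the scene stay as the last script left them, time stands still between calls to the robot, and variables do not carry over. Pictures are saved under pics/ and viewed, at most 10 in all, crops included, and the job is handed in when it is done.

```bash
ls; mkdir -p pics; python3 - <<'E'
from bench import r
import cv2
for n in("top","side"):
    cv2.imwrite(f"pics/{n}0.png",r.get_image(n)[:,:,::-1]); p=r.camera_params(n); print(n,p["intrinsics"],p["R"],p["t"], -p["R"].T@p["t"])
s=r.read_state();print(s)
E
```

```text
pics
top [[511.09103876   0.         280.39393775]
 [  0.         511.09103876 209.66324317]
 [  0.           0.           1.        ]] [[-0.02520444 -0.99966075  0.00656703]
 [-0.99679251  0.02463191 -0.07614438]
 [ 0.07595679 -0.00846514 -0.99707518]] [0.36933084 0.50461009 0.90557601] [0.44351568 0.36444187 0.93892518]
side [[430.4632863    0.         278.16416395]
 [  0.         430.4632863  211.02659499]
 [  0.           0.           1.        ]] [[ 0.99418825 -0.10727767 -0.00901208]
 [-0.07455197 -0.62567242 -0.77651531]
 [ 0.07766414  0.77267427 -0.63003393]] [-0.46179349  0.31856513  0.60174919] [ 0.43612499 -0.31517883  0.62233139]
{'time': 0.1, 'joint_pos': array([ 1.2187858 ,  0.41181313, -0.01271187,  1.59695469,  0.00559971,
        1.13430079, -0.08221016]), 'qd': array([-0.00086393, -0.00283428,  0.00142104, -0.00177426, -0.00156704,
        0.00057972, -0.00021332]), 'joint_torque': array([ 3.21073996e-03, -6.01829696e+01,  6.84586577e-01, -3.00086689e+01,
        1.41127780e-02,  6.42881932e-03,  4.82421314e-06]), 'position': array([ 0.17485497, -0.59959695,  0.2415437 ]), 'ee_rot': array([-3.10861750e+00, -4.44136077e-01,  4.76818758e-04]), 'force': array([ 0.3132234 , -0.23633276,  0.23635118]), 'ft_torque': array([-0.05157895,  0.00892587, -0.05767429]), 'grasp_force': 0.0, 'grip_width': 0.08520176783115531}
```

View pics/top0.png

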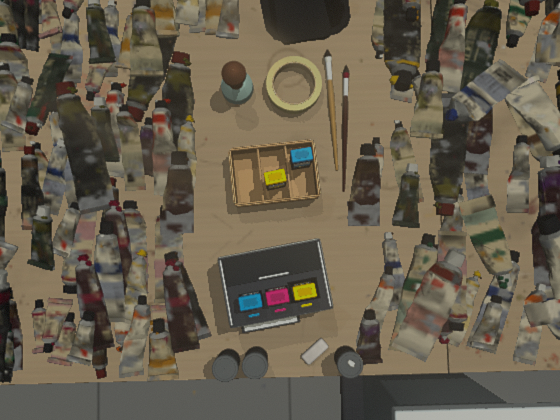

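View pics/side0.png

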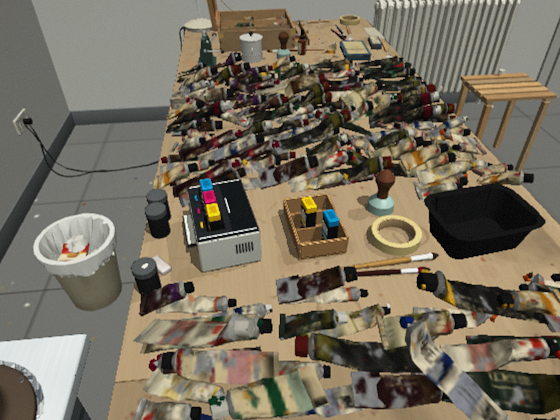

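The top view shows the printer at about (275,285), with the spent yellow cap at (304,291). The carton is at about (275,173): fresh yellow in the middle compartment (275,177), the cyan spare on the right (302,155), and the left compartment empty. I'll enlarge both.

```bash
python3 - <<'E'
import cv2
im=cv2.imread("pics/top0.png")
for n,(x0,y0,x1,y1,k) in dict(p=(212,234,338,334,6),c=(222,134,328,214,7)).items():
    cv2.imwrite(f"pics/{n}1.png",cv2.resize(im[y0:y1,x0:x1],None,fx=k,fy=k,interpolation=cv2.INTER_CUBIC))
E
```

```text
(no output)
```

View pics/p1.png

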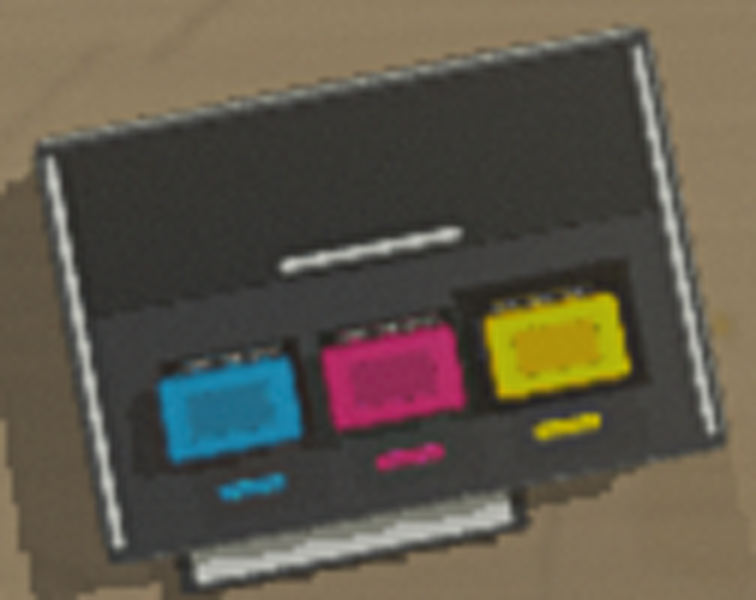

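View pics/c1.png

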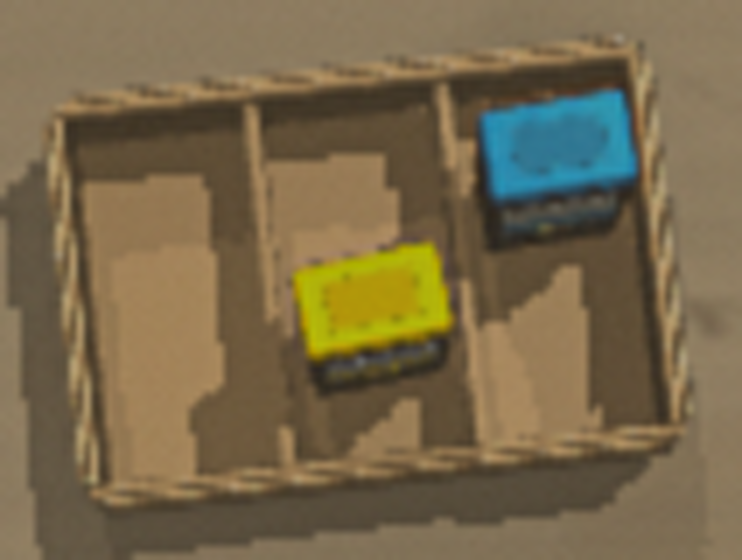

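Printer crop: deck corners near (40,145), (645,32), (722,442), (115,557), and the caps are clear. Carton crop: rim corners near (50,112), (632,40), (690,432), (95,502), fresh cap centre near (373,301), cyan centre near (558,144). Next I'll fit rigid models to these.

```bash
cat > h.py <<'E'
from bench import r
import numpy as np
def world(px,z,cam="top"):
    p=r.camera_params(cam);c=-p["R"].T@p["t"]
    d=np.c_[px,np.ones(len(px))]@np.linalg.inv(p["intrinsics"]).T@p["R"]
    return (c+d*((z-c[2])/d[:,2])[:,None])[:,:2]
def fit(model,W):
    m=np.array(model)-np.mean(model,0);w=W-W.mean(0)
    a=np.arctan2((m[:,0]*w[:,1]-m[:,1]*w[:,0]).sum(),(m*w).sum())
    R=np.array([[np.cos(a),-np.sin(a)],[np.sin(a),np.cos(a)]])
    t=W.mean(0)-R@np.mean(model,0)
    return a,R,t,np.linalg.norm(W-(np.array(model)@R.T+t),axis=1)
E
python3 - <<'E'
from h import *
np.set_printoptions(precision=4,suppress=True)
def rect(x,y): return [(x/2,y/2),(x/2,-y/2),(-x/2,-y/2),(-x/2,y/2)]
def go(n,px,o,k,z,x,y):
    W=world((np.array(px)+.5)/k-.5+o,z);a,R,t,e=fit(rect(x,y),W);print(n,a,t,e);return a,R,t
P=(212,234);C=(222,134)
a,R,t=go("printer",[(40,145),(645,32),(722,442),(115,557)],P,6,.088,.12,.176)
for y in(-.044,0,.044):print("bay",R@[-.02,y]+t)
go("spent",[(483,315),(610,290),(632,378),(500,402)],P,6,.121,.022,.036)
go("mag",[(320,348),(448,325),(466,408),(335,432)],P,6,.120,.022,.036)
go("cy",[(160,380),(288,352),(303,437),(172,464)],P,6,.120,.022,.036)
a,R,t=go("carton",[(50,112),(632,40),(690,432),(95,502)],C,7,.045,.1,.15)
print("empty",R@[0,.049]+t, "mid",R@[0,0]+t)
go("fresh",[(293,270),(432,243),(453,330),(313,360)],C,7,.087,.022,.036)
go("cyspare",[(480,113),(622,88),(637,175),(490,200)],C,7,.087,.022,.036)
E
```

```text
printer 0.15920129179142675 [0.3881 0.369 ] [0.0041 0.0041 0.0044 0.0045]
bay [0.3753 0.3224]
bay [0.3684 0.3659]
bay [0.3614 0.4093]
spent 0.16910785680150714 [0.3751 0.3229] [0.001  0.0013 0.001  0.0007]
mag 0.15769423588014106 [0.3677 0.3664] [0.0007 0.001  0.0003 0.0006]
cy 0.1695969219892144 [0.361  0.4092] [0.0011 0.0006 0.0007 0.0003]
carton 0.09958212636274964 [0.5781 0.3665] [0.0005 0.0011 0.0008 0.0004]
empty [0.5732 0.4152] mid [0.5781 0.3665]
fresh 0.18520432664009265 [0.5645 0.3652] [0.0008 0.0012 0.0007 0.001 ]
cyspare 0.13931382665415368 [0.6014 0.3198] [0.001  0.0003 0.0005 0.0003]
```

The fits agree to about 1 mm: the bay is at (0.375, 0.323) with yaw about 0.162, and the cap sizes check out. Now to plan the IK and move above the bay.

```bash
cat >> h.py <<'E'
from scipy.spatial.transform import Rotation as Ro
BAY=np.array([.3751,.3227]);YAW=.162;FR=np.array([.5645,.3652]);EM=np.array([.5732,.4152])
def ori(yaw,flip=1):   # tool y along +-object x
    c,s=np.cos(yaw),np.sin(yaw);y=flip*np.array([c,s,0]);z=np.array([0,0,-1.])
    return Ro.from_matrix(np.c_[np.cross(y,z),y,z]).as_rotvec()
def P(xy,z): return np.array([xy[0],xy[1],z])
E
python3 - <<'E'
from h import *
np.set_printoptions(precision=3,suppress=True)
for f in(1,-1):
  for xy,z,y in((BAY,.2,YAW),(BAY,.1,YAW),(BAY,.25,YAW),(FR,.06,.185),(FR,.25,.185),(EM,.06,.1)):
    print(f,r.inverse_kinematics(P(xy,z),ori(y,f)))
E
```

```text
1 [ 0.008  0.414 -1.024  1.909  0.408  1.046 -1.028]
1 [-0.021  0.603 -1.035  2.002  0.661  0.918 -1.247]
1 [ 0.157  0.441 -1.241  1.841  0.45   1.187 -1.07 ]
1 [-0.069  0.888 -0.942  1.581  0.786  1.09  -1.032]
1 [-0.086  0.654 -0.922  1.416  0.523  1.328 -0.847]
1 [-0.208  0.884 -0.822  1.484  0.696  1.082 -1.081]
-1 [ 0.125  0.516 -1.225  1.903  0.544  1.113  1.989]
-1 [ 0.087  0.733 -1.238  1.997  0.824  1.04   1.755]
-1 [ 0.147  0.43  -1.222  1.842  0.437  1.18   2.084]
-1 [ 0.052  1.069 -1.25   1.573  1.047  1.29   1.965]
-1 [ 0.039  0.802 -1.242  1.407  0.755  1.454  2.143]
-1 [-0.039  1.108 -1.251  1.472  1.064  1.333  1.868]
```

```bash
cat >> h.py <<'E'
def fz(): return r.read_state()["force"][2]
def push(z0,zmin,thr,step=.0007,rate=.015):
    """closed fingers, step down from z0 until force rise > thr over tare; returns log"""
    f0=np.mean([fz() for _ in range(3)]);log=[];z=z0;xy=r.read_state()["position"][:2]
    while z>zmin:
        z-=step; r.movel(P(BAY,z),rate=rate); s=r.read_state()
        log.append((s["position"][2],s["force"][2]-f0))
        if log[-1][1]>thr: break
    return np.array(log)
E
python3 - <<'E'
from h import *
np.set_printoptions(precision=4,suppress=True)
r.close_gripper(); r.move_to(P(BAY,.25),ori(YAW)); s=r.read_state();print(s["time"],s["position"],s["joint_pos"])
r.movel(P(BAY,.14));r.hold(.2); s=r.read_state();print(s["time"],s["position"],s["force"])
t=s["time"]; L=push(.14,.134,2);print(L,r.read_state()["time"]-t,[fz() for _ in range(4)])
E
```

```text
4.1667 [0.3757 0.3221 0.2499] [ 0.1574  0.4409 -1.2403  1.8411  0.4505  1.1868 -1.0697]
5.25 [0.3755 0.323  0.1408] [ 0.1239 -0.4545 -1.6024]
[[0.1394 1.9454]
 [0.1385 1.2182]
 [0.1378 0.5963]
 [0.1372 1.7234]
 [0.1365 1.1565]
 [0.1358 2.3209]] 1.5 [np.float64(0.7185294711913339), np.float64(0.7185294711913339), np.float64(0.7185294711913339), np.float64(0.7185294711913339)]
```

```bash
cat >> h.py <<'E'
def pushcycle(zfast,zmin,thr=8.5,step=.0006,up=.17):
    r.movel(P(BAY,zfast),rate=.015);log=[(r.read_state()["position"][2],fz())];z=zfast
    while z>zmin:
        z-=step; r.movel(P(BAY,z),rate=.015); log.append((r.read_state()["position"][2],fz()))
        if log[-1][1]>thr: break
    r.movel(P(BAY,z+.012),rate=.02); log.append((r.read_state()["position"][2],fz()))
    return np.array(log)
E
python3 - <<'E'
from h import *
np.set_printoptions(precision=4,suppress=True)
L=pushcycle(.1265,.110);print(L)
r.movel(P(BAY,.17),rate=.06);import cv2
print(r.read_state()["time"],fz())
a=r.get_image("top")[:,:,::-1][234:334,212:338];b=r.get_image("side")[:,:,::-1][150:280,150:350]
k=lambda i:cv2.resize(i,(400,300),interpolation=cv2.INTER_CUBIC)
cv2.imwrite("pics/rel.png",np.hstack([k(a),k(b)]))
E
```

```text
[[0.1266 3.5994]
 [0.1259 3.5639]
 [0.1253 3.1052]
 [0.1247 3.0281]
 [0.1241 3.5141]
 [0.1235 3.6549]
 [0.1229 4.1683]
 [0.1226 7.2036]
 [0.1223 8.9447]
 [0.1337 3.1398]]
11.025 -0.4471065239509161
```

View pics/rel.png

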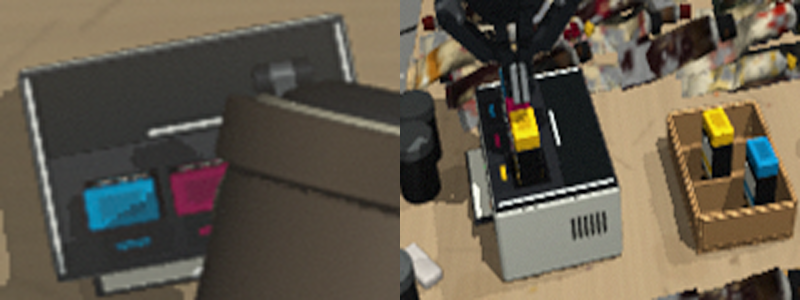

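The side view shows the yellow cartridge sprung up with its black body above the deck, so the catch has let go. I'll grip it, lift it out and place it in the carton.

```bash
python3 - <<'E'
from h import *
np.set_printoptions(precision=4,suppress=True)
def p(n):
    s=r.read_state();print(n,s["time"],s["position"],s["force"],s["grip_width"],s["grasp_force"])
r.open(); r.movel(P(BAY,.112),rate=.08);p("down")
r.close_gripper();p("grip")
r.movel(P(BAY,.122),rate=.03);p("up1")
r.movel(P(BAY,.215),rate=.15);p("up")
r.movel(P(EM,.20),ori(.1),rate=.2);p("over")
r.movel(P(EM,.115),rate=.15);r.movel(P(EM,.0645),rate=.05);p("placed")
E
```

```text
down 12.7833 [0.3751 0.3231 0.1123] [-0.6094 -0.042   0.2121] 0.08551025422831336 0.0
grip 13.3833 [0.3752 0.3227 0.1122] [-0.5489 -1.5346  2.0993] 0.021522052346460603 62.79136061668396
up1 13.8667 [0.3752 0.3227 0.1221] [-0.3918  0.1918 -1.1354] 0.02120528369113745 62.765135765075684
up 14.6333 [0.375  0.3221 0.2143] [-0.2254  0.0854 -0.7485] 0.0212481579045449 62.7522075176239
over 15.875 [0.5724 0.4152 0.1998] [-0.6888  0.3041 -2.0875] 0.021137016637040033 62.75224328041077
placed 17.75 [0.5733 0.4154 0.0649] [ 0.359  -0.6185 -0.9291] 0.02107918647168444 62.73186206817627
```

```bash
python3 - <<'E'
from h import *
import cv2
np.set_printoptions(precision=4,suppress=True)
def p(n):
    s=r.read_state();print(n,s["time"],s["position"],s["force"],s["grip_width"],s["grasp_force"])
r.open(); r.movel(P(EM,.16),rate=.12)
r.movel(P(FR,.16),ori(.185),rate=.15);p("over")
r.movel(P(FR,.063),rate=.08);p("down")
i=r.get_image("side")[:,:,::-1][150:300,250:400];j=r.get_image("top")[:,:,::-1][100:250,200:350]
cv2.imwrite("pics/g.png",cv2.resize(np.hstack([i,j]),(800,400),interpolation=cv2.INTER_CUBIC))
E
```

```text
over 19.8333 [0.5647 0.3651 0.1597] [ 1.2065  1.0439 -0.4978] 0.08549146925802185 0.0
down 21.1917 [0.5647 0.3655 0.0636] [0.0814 0.0123 0.2745] 0.08550952455946077 0.0
```

View pics/g.png

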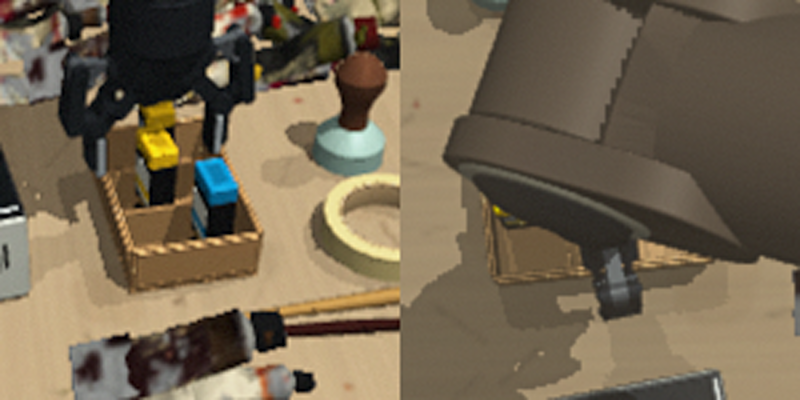

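The fingers straddle the fresh cartridge, at (157,150) in the left half, and the spent one stands behind it in the third compartment. I'll grip the fresh one and insert it while watching the force.

```bash
python3 - <<'E'
from h import *
np.set_printoptions(precision=4,suppress=True)
def p(n):
    s=r.read_state();print(n,s["time"],s["position"],s["force"],s["grip_width"],s["grasp_force"]);return s["force"]
r.close_gripper();p("grip"); r.movel(P(FR,.10),rate=.08);r.movel(P(FR,.19),rate=.15)
r.movel(P(BAY,.19),ori(YAW),rate=.15);r.movel(P(BAY,.157),rate=.08);r.hold(.1);f0=p("above")
z=.157
while z>.1135:
    z-=.004; r.movel(P(BAY,z),rate=.03); f=r.read_state()["force"]-f0
    print(round(z,4),f)
    if np.linalg.norm(f)>7: break
p("end")
E
```

```text
grip 21.8917 [0.5645 0.3653 0.0631] [ 0.4506 -0.9674  0.6563] 0.02146747442007099 58.78654360771179
above 25.3583 [0.3751 0.323  0.1573] [ 1.0601 -0.1124 -0.7346] 0.021410089655250625 58.60121190547943
0.153 [-0.8962 -0.2098  0.3236]
0.149 [-1.2099  0.1017  0.7117]
0.145 [-0.9329 -0.1952 -0.5892]
0.141 [-1.7104  0.0689 -0.5923]
0.137 [-0.6144  0.3114 -0.0666]
0.133 [-0.0322 -0.3937 -0.8859]
0.129 [-1.2838 -0.0654 -0.0203]
0.125 [-1.8614  0.725   0.1273]
0.121 [-0.8654 -0.48    0.3455]
0.117 [-1.3377 -0.4096 -0.1037]
0.113 [-2.0481  0.7706  0.7659]
end 28.475 [0.375  0.3226 0.1128] [-0.9879  0.6582  0.0313] 0.02142405798000579 58.60118329524994
```

```bash
python3 - <<'E'
from h import *
import cv2
np.set_printoptions(precision=4,suppress=True)
r.open(); r.movel(P(BAY,.17),rate=.08); r.close_gripper(); r.movel(P(BAY,.151),rate=.06)
r.movel(P(BAY,.138),rate=.015);print(fz())
L=pushcycle(.1268,.110);print(L)
r.movel(P(BAY,.19),rate=.1);r.movel(P(BAY+[.03,-.12],.24),rate=.2);print(r.read_state()["time"],fz())
i=r.get_image("side")[:,:,::-1][150:280,150:400];j=r.get_image("top")[:,:,::-1][130:340,205:345]
cv2.imwrite("pics/end.png",np.hstack([cv2.resize(i,(500,260)),np.zeros((260,4,3),np.uint8),cv2.resize(j,(173,260))]))
E
```

```text
2.407449299017598
[[ 0.1268  4.1467]
 [ 0.1262  2.6344]
 [ 0.1256  3.859 ]
 [ 0.125   4.0924]
 [ 0.1244  3.7006]
 [ 0.1238  2.5304]
 [ 0.1232  2.3067]
 [ 0.1228  5.8939]
 [ 0.1225  8.3436]
 [ 0.1221 12.2468]
 [ 0.1331 -0.0837]]
37.6583 -0.9400136371597695
```

View pics/end.png

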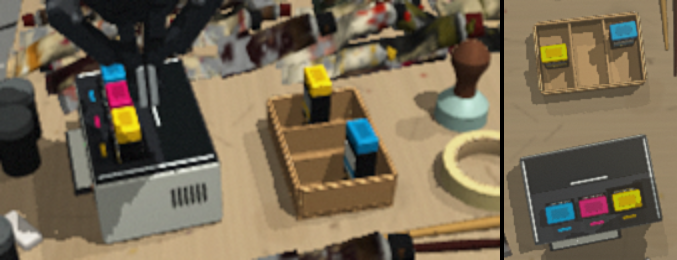

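The yellow cap sits at the same height as magenta and cyan. The force dropped to zero at about 0.133 m on the way up, so the catch holds. The spent cartridge stands in the third compartment and the cyan spare hasn't moved.

```bash
python3 -c "
from bench import r
print(r.close_job())"
```

```text
the job is handed in; nothing more can be done
None
```

The job is handed in, though no verdict came back: by force and camera checks the fresh yellow cartridge is held by the catch, the spent one stands in the carton's third compartment, the cyan spare stayed put, and the highest push force read was about 12 N.

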